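# Shut the gauge drawer and overhang the lock plate for edge inspection

## Robot

A 6-joint arm with a two-finger parallel gripper is mounted at the origin on the work surface. World frame = base frame: x ahead of the robot, y to its left, z up, the work surface at z = 0. Lengths are in mm, angles in rad, forces in N, time in s.
With the tool pointing down it reaches from about 350 to 775 mm from the base axis. Payload 7.3 kg.
Tool frame: the origin (TCP) lies between the finger pads; the fingertips stand 22 mm ahead of it and the grasp point (between the pads) lies 3 mm ahead of it; z points along the fingers, x is the direction in which the jaws open and shut, and the axes are right-handed (so a half turn about z gives the same grasp; the last joint's range is limited). The gripper opens to 92 mm and grips with 3 to 60 N. Pads are 19 mm wide; open, the fingers measure 130 mm over their backs; the gripper's body (75 mm by 190 mm) begins 47 mm behind the grasp point.
Start: joints at [-1.345, 0.342, 1.524, -0, 1.275, -0.146], TCP at [190.752, -489.139, 248.741] pointing down, gripper open.
Joint ranges: [-2.53, 2.53], [-0.77, 2.02], [0.04, 2.7], [-1, 4.14], [0.28, 2.66], [-3.11, 3.11]. Speed limits (rad/s): [2.57, 2.57, 3.14, 3.14, 3.14, 3.14].

## Interface

Orientations are given as [roll, pitch, yaw] about the fixed x, y, z axes, in that order (R = Rz(yaw) Ry(pitch) Rx(roll)).
In Python, from plant import * gives the robot as it stands. The module is installed in compiled form; this text tells all that it offers.
- The arm moves only by the shell command python3 -m handwheel 'ROWS' [OPENING]. ROWS is a JSON object of lists of equal length, an entry for each row: "translation": the shift along the world's x, y, z in units of 15 cm (1.0 is 15 cm), a list of three; "twist": the turn about the world's z in units of 90 degrees (1.0 is 90 degrees). In form: {"translation": [[tx, ty, tz], ...], "twist": [twist, ...]}. A call has exactly 8 rows; each row shifts and turns the pose as measured when the row begins; what a row does not reach is not made up. A row lasts 1/8 s, in which the tool goes at most 62.5 mm and 10.7 degrees, less where a joint would pass 70% of its speed; a pose out of reach is approached as far as the arm can. A call with a number of a shift or a turn outside -1 to 1 is refused whole. A call with a gripper value outside its range is refused whole. OPENING is the closure in counts, from 0 (fully open) to 255 (shut), set as the call begins (- or left out, the last holds). The fingers move at their own pace and stop on an object; the grip force is fixed at half the most. Time passes only in rows, so rows that do not move let the fingers close, or fill a call up. It gives the time, the measured TCP pose, the force and the opening at its end, in the units of the state.
- get_obs(): the state, without advancing time (a new reading comes with each control period).
- capture(name): name is "scene" or "top" or "wrist"; returns a dict with "img" (480x640x3 uint8, red, green, blue), "vertical_fov" (degrees; the focal length in pixels is half the picture's height over the tangent of half this angle, whatever the lens; pixels are square), "cx", "cy" (the principal point, pixels), "distortion" ([k1, k2, p1, p2, k3] as OpenCV has them; the pictures are not rectified), "world_from_camera" (4x4, takes a point from camera to world coordinates). Camera axes: x right, y up, looking along -z (the intrinsics and any distortion apply to the point x, -y, -z); pixel columns grow to the right and rows downward; lengths in mm; the calibration is good to about 2 mm. A picture is of the moment at which its call begins. There is no depth.
- close_job(): hands the job in, once; it reports no verdict.
Trained networks look in the newest picture that a camera, given by its name, has taken for a name from the list of things; names that differ only in an ending like _2 or _b are one class to them, and where a whole thing is asked for, a point or a joint stands for the part that bears it (a point fixed in the world has none). Each returns a list of dicts, best first, with "score" (0 to 1); they miss things now and then, are a little off and sometimes report something else, mostly with a low value. They report only what shows in the picture. A call takes as long as a camera call.
- search_frame(camera, label): "position" ([x, y, z] in mm, in the coordinates of the camera as it stood for that picture, good to about 4 mm: the middle of the surface that is visible of it).
- spot_point(camera, label): "position" ([x, y, z] in mm, in the coordinates of the camera as it stood for that picture, good to about 4 mm: a listed point, or the origin of a listed thing).
The state is a dict: "time": time; "joint_positions": joint angles; "dq": joint speeds; "tau": joint torques, N m; "tool_pos": TCP position; "tcp_rot": TCP orientation; "contact_force": force on the tool from outside, world axes, zero at the start; "moment": the same for the moment, N m; "grip_width": finger opening in mm.
Only numpy, scipy, OpenCV 4.12 (cv2) and the standard library are available. Lean on these libraries where they do the work, as an engineer would, in place of code of your own. Each camera call takes 0.05 s, during which the arm holds its last target.

## Task

The end of the lock plate (the long steel plate with two holes) has to be looked over for burrs. First push the half-open drawer under the beech ledge fully shut, so that it is out of the way below; then push the lock plate along the ledge, lying flat, until about 25 mm of it sticks out past the ledge's edge above the drawer, square to that edge. Use only the outside of the fingers: do not grip or lift anything, and leave the square plate and all the other loose things where they are.

Things in the scene. Friction and masses are not known exactly. Their poses are not given: they have to be found in the camera images.
- ledge: beech riser standing on the table, 320 mm long (its x), 220 mm wide (its y), 85 mm high; its flat top, 85 mm above the table, is the ledge, with nothing raised along its borders. Origin: centre of its underside, on the table. Its -x end holds the drawer and looks roughly towards the robot's right. Fixed during a run; position and yaw vary
- ledge_end (a point): middle of the ledge's top edge at the drawer end, 160 mm along the ledge's -x from its centre, 85 mm above the table; axes as the ledge's (-x points outwards over the drawer's pull, z up)
- drawer (a joint): how far the drawer is open, in m: 0 = shut (its front flush with the ledge's end), 0.14 = end of travel; it opens along the ledge's -x, has light friction (about 2 N to move), no spring, and stays where it is left
- pull (a point): centre of the flat outer face of the drawer's brass pull: a round knob 22 mm in diameter, its axis along the ledge's x, 36 mm above the table; its face stands 28 mm out from the drawer's front, whose wooden face is 172 mm wide and reaches from 12 to 53 mm above the table. It moves with the drawer
- lock_plate: the lock plate: flat steel, 110 mm long (its x), 60 mm wide (its y), 6 mm thick, two 18 mm holes, about 0.26 kg, lying flat on the ledge in the left or the right half of it, not quite square. Origin: centre of its underside; its -x end is the one towards the drawer end
- plate_front (a point): middle of the lock plate's short end face that is nearest the drawer end, at half its thickness; axes as the plate's
- square_plate: the other plate, to be left alone: flat steel, 60 x 60 x 6 mm, one hole, lying in the other half of the ledge. Origin: centre of its underside
- bolt: dark bolt standing on its head near the ledge's far end (+x), 55 mm tall, head 22 mm across; leave alone. Origin: centre of its underside
- washer0: copper washer, 28 mm across, 3 mm thick, lying near a far (+x) corner of the ledge; leave alone. Origin: centre of its underside
- washer1: the second copper washer, near the other far (+x) corner of the ledge; leave alone
- thread_checker: thread checker, 18 x 18 mm bar, 134 mm long over its end studs (its x), lying on the table beyond the drawer; leave alone. Origin: centre of its underside
- loupe: small black loupe, 42 mm across, 36 mm tall, on the table; leave alone. Origin: centre of its underside
- socket: steel wrench socket, 30 mm across, 45 mm tall, standing on the table; leave alone. Origin: centre of its underside

How it is judged (in metres and radians):
On the way, in this order (a step that is already met when the one before it is completed fails the run):
1. the drawer is pushed fully shut (value of joint drawer below 0.006 m), for 0.2 s.
2. the lock plate overhangs the ledge's edge by 15 to 35 mm, the drawer still shut (x of plate_front in the frame of ledge_end between -0.035 and -0.015 m and value of joint drawer below 0.006 m), for 0.2 s.
At the end, for the whole second after the job is handed in: The drawer is shut to within 6 mm; the lock plate lies flat and still on the ledge, its front end 15 to 35 mm past the ledge's edge above the drawer and square to it within 8 degrees (all of step 2 and angle between the x axis of lock_plate and the x axis of ledge, either way round below 0.14 rad and angle between lock_plate's own z axis and vertical below 0.05 rad and z of lock_plate in the frame of ledge_end between -0.004 and 0.004 m and linear speed of lock_plate below 0.01 m/s); the robot touches nothing.
It fails at once if the lock plate is lifted or tipped (z of lock_plate in the frame of ledge_end above 0.01 m or angle between lock_plate's own z axis and vertical above 0.2 rad).
It fails at once if the square plate is displaced (distance of square_plate from where it was at the start of the episode above 0.012 m).
It fails at once if a bystander is displaced (distance of any of bolt, washer0, washer1, thread_checker, loupe, socket from where it was at the start of the episode above 0.015 m).
It also fails if it takes over 53 s, if anything falls off the work surface, if the arm or the gripper's body presses on something with over 40 N, if the wrist force passes 120 N, or if a joint passes its speed limit or range.

## Working session

There is one attempt and no reset: what is moved stays moved. The work goes in short steps, Python scripts to look and compute and a shell command to move; the robot and the scene stay as the last step left them, time stands still between calls to the robot, and variables do not carry over. Pictures are saved under pics/ and viewed, and the job is handed in when it is done.

```bash
mkdir -p pics; cat > h.py <<'E'
from plant import *
import numpy as np, cv2
def cam(name,fn=None):
    c=capture(name)
    if fn: cv2.imwrite('pics/'+fn,cv2.cvtColor(c['img'],cv2.COLOR_RGB2BGR))
    return c
def K(c):
    f=240/np.tan(np.radians(c['vertical_fov'])/2)
    return np.array([[f,0,c['cx']],[0,f,c['cy']],[0,0,1.]]),np.array(c['distortion'],float)
def w(c,p): return (np.array(c['world_from_camera'])@np.r_[p,1])[:3]
def px2w(c,uv,z):
    k,d=K(c); q=cv2.undistortPoints(np.array([[uv]],float),k,d)[0,0]
    T=np.array(c['world_from_camera']); r=T[:3,:3]@np.array([q[0],-q[1],-1]); o=T[:3,3]
    return o+r*(z-o[2])/r[2]
def w2px(c,P):
    k,d=K(c); T=np.linalg.inv(np.array(c['world_from_camera'])); p=T@np.r_[P,1]
    return cv2.projectPoints(np.array([[p[0],-p[1],-p[2]]]),np.zeros(3),np.zeros(3),k,d)[0][0,0]
E
python3 - <<'E'
from h import *
np.set_printoptions(precision=1,suppress=True)
for n in ['scene','top']:
    c=cam(n,n+'0.png')
    print(n,c['vertical_fov'],np.array(c['world_from_camera'])[:3,3])
    for l in ['ledge','ledge_end','pull','lock_plate','plate_front','square_plate','bolt','washer0','thread_checker','loupe','socket']:
        print(l,[(round(r['score'],2),w(c,r['position'])) for r in spot_point(n,l)[:3]])
o=get_obs();print(o['time'],o['tool_pos'],o['tcp_rot'],o['grip_width'])
E
```

```text
scene 56.29844233777943 [1171.5  238.8  962.7]
ledge [(0.85, array([582.4,  68.4,   2.1]))]
ledge_end [(0.63, array([608.6, -86.6,  87.3]))]
pull [(0.66, array([ 616.2, -177.5,   36.4])), (0.44, array([546.2, -18.5,  88.6]))]
lock_plate [(0.6, array([535.6,  32.1,  80.8]))]
plate_front [(0.96, array([548.3, -21. ,  90.3])), (0.19, array([638.6, 208.2,  84.2]))]
square_plate [(0.73, array([641.6,  39.2,  87.2]))]
bolt [(0.4, array([551.5, 192.9,  83.6]))]
washer0 [(0.65, array([489. , 194.9,  85.8])), (0.54, array([639.3, 206. ,  87.1]))]
thread_checker [(0.6, array([ 775.3, -282.2,    2.3]))]
loupe [(0.61, array([529.1, 402.1,  -2.9])), (0.58, array([489.7, 191.6,  82.4]))]
socket [(0.62, array([ 480.6, -449.3,    2.7]))]
top 42.39005874498788 [ 445.7  -55.5 1841.1]
ledge [(0.75, array([585.6,  74.1,   1.8])), (0.6, array([ 776.2, -282.1,    3. ]))]
ledge_end [(0.97, array([606.5, -84.9,  84.5]))]
pull [(0.56, array([ 610.9, -175. ,   31.9]))]
lock_plate [(0.76, array([538.5,  30.5,  85.5]))]
plate_front []
square_plate [(0.79, array([645.9,  42.2,  85.6]))]
bolt [(0.48, array([549.6, 197.5,  84.8]))]
washer0 [(0.63, array([486.4, 191.3,  83.1])), (0.63, array([642.3, 202.5,  82.6]))]
thread_checker [(0.6, array([ 771.3, -281.6,    2.7]))]
loupe [(0.75, array([527.1, 406.3,   0.4])), (0.62, array([538.6,  31.1,  86.3]))]
socket [(0.4, array([ 475.2, -451.3,   -2.3])), (0.28, array([ 771.6, -281.3,    2.7]))]
1.2 [ 190.8 -489.1  248.7] [ 3.1 -0.  -1.2] 92.33249701991977
```

View pics/scene0.png

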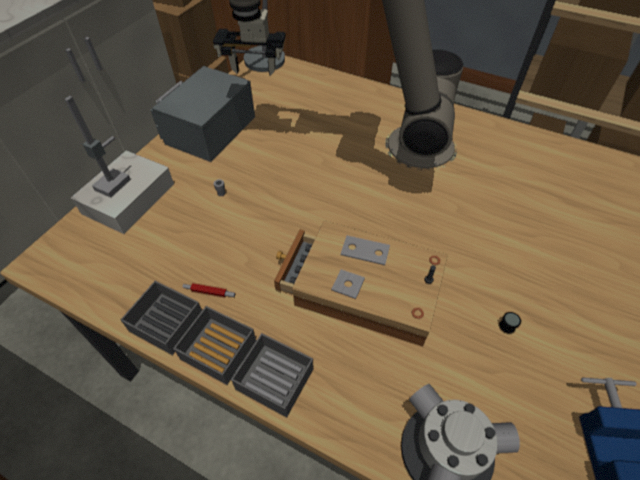

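View pics/top0.png

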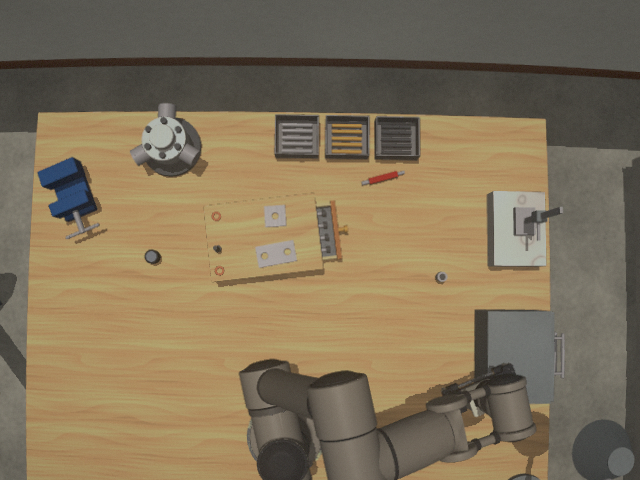

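```bash
python3 - <<'E'
import cv2
i=cv2.imread('pics/top0.png')
j=i[130:400,260:460]
cv2.imwrite('pics/topz.png',cv2.resize(j[:, :],None,fx=2.2,fy=2.2,interpolation=cv2.INTER_CUBIC))
E
```

```text
(no output)
```

View pics/topz.png

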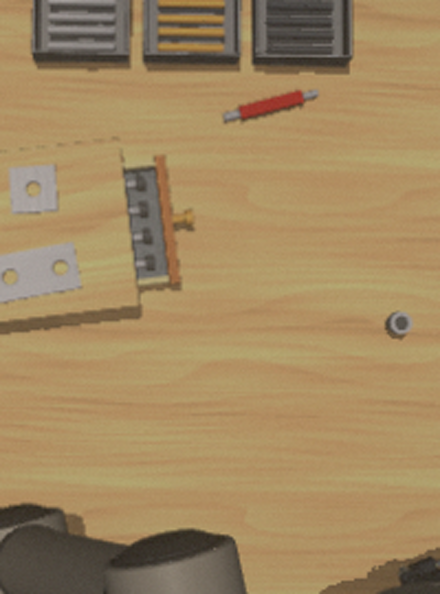

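```bash
cat >> h.py <<'E'
def plate(c,z=91,hint=(537,31)):
    """rect of gray plate nearest hint, mapped to plane z"""
    hsv=cv2.cvtColor(c['img'],cv2.COLOR_RGB2HSV)
    m=((hsv[...,1]<50)&(hsv[...,2]>110)).astype(np.uint8)
    n,lab,st,ce=cv2.connectedComponentsWithStats(m)
    out=[]
    for i in range(1,n):
        if st[i,4]<60: continue
        P=px2w(c,ce[i],z)
        if np.hypot(*(P[:2]-hint))<45:
            cs,_=cv2.findContours((lab==i).astype(np.uint8),cv2.RETR_EXTERNAL,cv2.CHAIN_APPROX_NONE)
            q=np.array([px2w(c,p[0],z)[:2] for p in max(cs,key=len)],np.float32)
            r=cv2.minAreaRect(q); out.append((r,cv2.boxPoints(r).round(1).tolist()))
    return out
E
python3 - <<'E'
from h import *
for n in ['top','scene']:
    c=cam(n)
    for h in [(537,31),(643,41)]:
        for r in plate(c,hint=h): print(n,r)
    if n=='top':
        for uv in [(315,193.6),(323.6,270),(204,205),(210,283)]: print(uv,px2w(c,uv,85).round(1))
        for uv in [(334.5,201),(342,260.5)]: print('front',px2w(c,uv,53).round(1))
    else:
        i=cv2.cvtColor(c['img'],cv2.COLOR_RGB2BGR)[210:350,260:460]
        cv2.imwrite('pics/scz.png',cv2.resize(i,None,fx=4,fy=4,interpolation=cv2.INTER_CUBIC))
E
```

```text
top (((536.3037109375, 32.72990798950195), (59.749717712402344, 109.17192840576172), 11.37887191772461), [[496.20001220703125, 80.30000305175781], [517.7999877929688, -26.700000762939453], [576.4000244140625, -14.899999618530273], [554.7999877929688, 92.0999984741211]])
top (((643.5881958007812, 37.03096389770508), (59.58380126953125, 59.089332580566406), 4.829833984375), [[611.4000244140625, 64.0], [616.4000244140625, 5.099999904632568], [675.7999877929688, 10.100000381469727], [670.7999877929688, 69.0]])
(315, 193.6) [709.5 -76.9  85. ]
(323.6, 270) [ 491.2 -103.9   85. ]
(204, 205) [672.7 241.1  85. ]
(210, 283) [450.  218.1  85. ]
front [ 693.3 -134.4   53. ]
front [ 520.2 -157.7   53. ]
scene (((536.72998046875, 32.219764709472656), (57.17893981933594, 108.8775863647461), 11.146491050720215), [[498.20001220703125, 80.0999984741211], [519.2000122070312, -26.700000762939453], [575.2999877929688, -15.699999809265137], [554.2999877929688, 91.19999694824219]])
scene (((644.2522583007812, 37.21494674682617), (57.63264083862305, 59.44025421142578), 4.842718601226807), [[613.0, 64.4000015258789], [618.0, 5.199999809265137], [675.5, 10.0], [670.5, 69.30000305175781]])
```

View pics/scz.png

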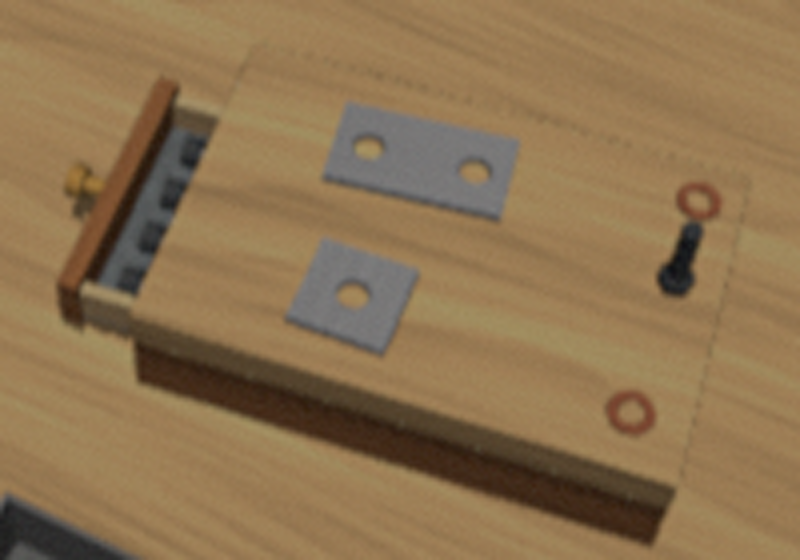

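```bash
python3 -c "
from plant import *
o=get_obs();print(o['time'],o['tool_pos'],o['tcp_rot'],o['contact_force'])"
python3 -m handwheel '{"translation":[[0.35,0.22,0],[0.35,0.22,0],[0.35,0.22,0],[0.35,0.22,0],[0.35,0.22,0],[0.35,0.22,0],[0.35,0.22,0],[0.3,0.22,0]],"twist":[0.1,0.1,0.1,0.1,0.1,0.1,0.1,0.1]}' 255
```

```text
1.3 [ 190.73574453 -489.12942965  248.74503256] [ 3.14155302e+00 -7.23115830e-05 -1.19898246e+00] [-0.57900694 -0.58948252 -0.77612668]
time: 2.3
tool_pos: [606.7, -222.4, 249.1]
tcp_rot: [3.139, -0.003, 0.089]
contact_force: [1.2, -1.3, 0.6]
grip_width: 16.6
```

```bash

python3 -m handwheel '{"translation":[[0.03,0,-0.1],[0.03,0,-0.2],[0,0,-0.2],[0,0,-0.2],[0,0,-0.2],[0,0,-0.2],[0,0,-0.15],[0,0,-0.06]],"twist":[0.01,0.01,0,0,0,0,0,0]}' 255
python3 - <<'E'
from h import *
c=cam('scene','s1.png')
i=cv2.cvtColor(c['img'],cv2.COLOR_RGB2BGR)[170:350,210:460]
cv2.imwrite('pics/s1z.png',cv2.resize(i,None,fx=3,fy=3,interpolation=cv2.INTER_CUBIC))
E
```

```text
time: 3.3
tool_pos: [612.7, -223.4, 43.1]
tcp_rot: [3.14, 0.001, 0.117]
contact_force: [-0.4, 0.3, -0.1]
grip_width: 0.8
```

View pics/s1z.png

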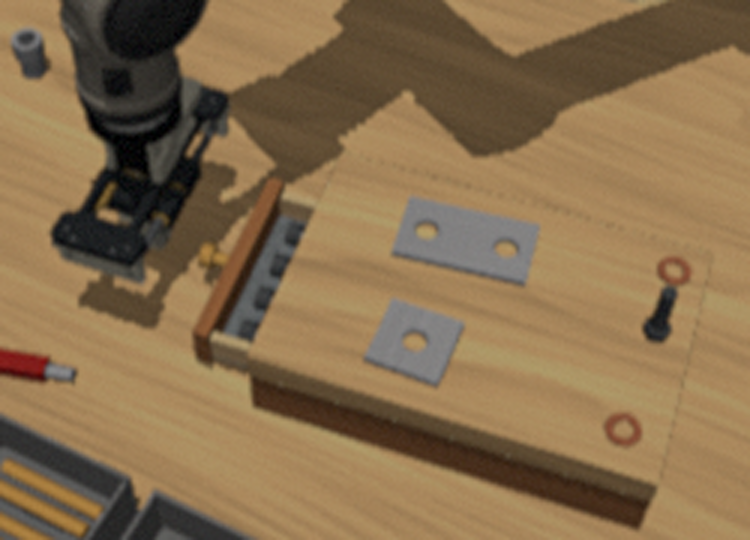

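```bash

python3 -m handwheel '{"translation":[[0.03,0,0.07],[-0.01,0.08,0],[-0.01,0.08,0],[-0.01,0.08,0],[-0.01,0.08,0],[-0.01,0.08,0],[-0.01,0.08,0],[-0.01,0.08,0]],"twist":[0,0,0,0,0,0,0,0]}'
```

```text
time: 4.35
tool_pos: [607.1, -135.4, 57.3]
tcp_rot: [3.136, -0.003, 0.117]
contact_force: [-0.1, -2.2, 0.1]
grip_width: 0.2
```

```bash

python3 -m handwheel '{"translation":[[0,0.02,0],[0,0.02,0],[0,0.02,0],[0,0.02,0],[0,0,0],[0,0,0],[0,0,0],[0,0,0]],"twist":[0,0,0,0,0,0,0,0]}'
```

```text
time: 5.35
tool_pos: [607.0, -126.3, 57.3]
tcp_rot: [3.13, -0.002, 0.117]
contact_force: [-0.6, -2.4, -0.2]
grip_width: 0.4
```

```bash

python3 -m handwheel '{"translation":[[0,0.02,0],[0,0.02,0],[0,0.02,0],[0,0.02,0],[0,0,0],[0,0,0],[0,0,0],[0,0,0]],"twist":[0,0,0,0,0,0,0,0]}'
```

```text
time: 6.35
tool_pos: [607.1, -126.0, 57.6]
tcp_rot: [3.111, -0.002, 0.119]
contact_force: [0.2, -2.7, -1.0]
grip_width: 0.3
```

```bash

python3 -m handwheel '{"translation":[[0,0.04,0],[0,0.06,0],[0,0.06,0],[0,0,0],[0,-0.04,0],[0,-0.1,0],[0,-0.1,0],[0,-0.1,0]],"twist":[0,0,0,0,0,0,0,0]}'
python3 - <<'E'
from h import *
c=cam('scene')
i=cv2.cvtColor(c['img'],cv2.COLOR_RGB2BGR)[170:350,210:460]
cv2.imwrite('pics/s2z.png',cv2.resize(i,None,fx=3,fy=3,interpolation=cv2.INTER_CUBIC))
print([(r['score'],w(c,r['position'])) for r in spot_point('scene','pull')])
E
```

```text
time: 7.35
tool_pos: [607.3, -178.5, 58.1]
tcp_rot: [3.076, 0.0, 0.123]
contact_force: [-0.1, -0.1, 0.0]
grip_width: 0.2
[(0.61, array([ 605.66037052, -112.31794436,   35.32001578]))]
```

View pics/s2z.png

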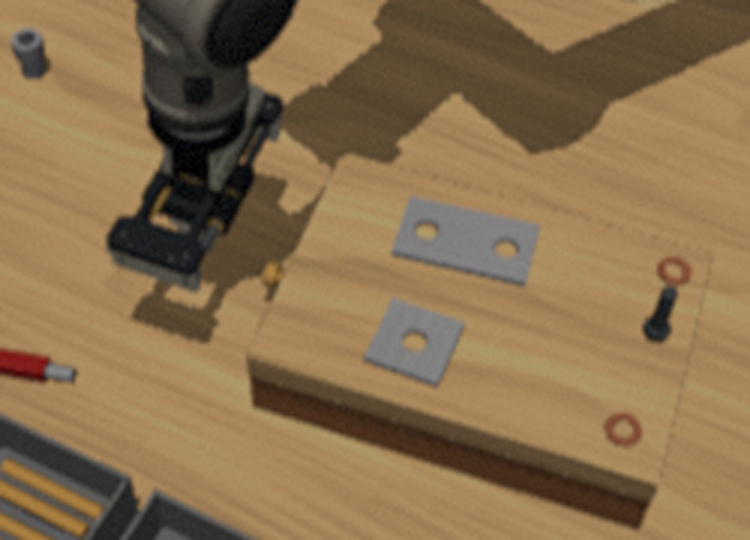

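```bash

python3 -m handwheel '{"translation":[[0,0,0.32],[0,0,0.32],[0,0,0.32],[-0.1,0.38,0],[-0.1,0.38,0],[-0.1,0.38,0],[-0.1,0.38,0],[-0.1,0.38,0]],"twist":[0,0,0,0,0,0,0,0]}'
```

```text
time: 8.45
tool_pos: [528.9, 110.3, 206.2]
tcp_rot: [3.079, -0.003, 0.112]
contact_force: [1.2, 1.1, 0.8]
grip_width: 0.1
```

```bash

python3 -m handwheel '{"translation":[[0,0,-0.12],[0,0,-0.12],[0,0,-0.12],[0,0,-0.12],[0,0,-0.08],[0,0,0],[0,0,0],[0,0,0]],"twist":[0,0.007,0,0,0,0,0,0]}'
python3 - <<'E'
from h import *
c=cam('scene')
i=cv2.cvtColor(c['img'],cv2.COLOR_RGB2BGR)[170:350,250:500]
cv2.imwrite('pics/s3z.png',cv2.resize(i,None,fx=3,fy=3,interpolation=cv2.INTER_CUBIC))
E
```

```text
time: 9.45
tool_pos: [527.2, 117.3, 122.1]
tcp_rot: [3.081, -0.006, 0.132]
contact_force: [1.1, -0.2, 0.4]
grip_width: 0.5
```

View pics/s3z.png

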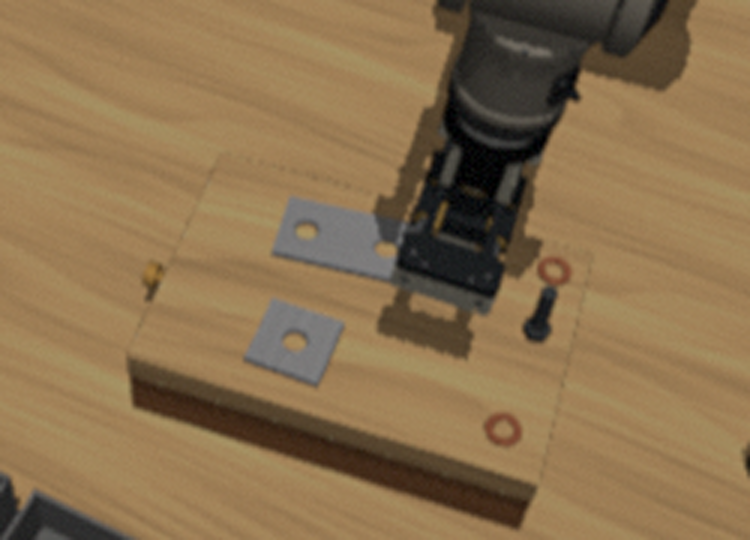

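```bash

python3 -m handwheel '{"translation":[[0,0,-0.03],[0,0,-0.03],[0,0,-0.015],[0,0,0],[0,0,0],[0,0,0],[0,0,0],[0,0,0]],"twist":[0,-0.006,0,0,0,0,0,0]}'
```

```text
time: 10.5
tool_pos: [527.7, 117.3, 110.8]
tcp_rot: [3.081, -0.008, 0.122]
contact_force: [-0.4, 0.5, -0.6]
grip_width: 0.6
```

```bash

python3 -m handwheel '{"translation":[[0,0,-0.01],[0.006,-0.05,0],[0.006,-0.05,0],[0.006,-0.05,0],[0.006,-0.05,0],[0.006,-0.05,0],[0.006,-0.05,0],[0,0,0]],"twist":[0,0,0,0,0,0,0,0]}'
python3 - <<'E'
from h import *
for n in ['scene']:
    c=cam(n)
    print(plate(c,hint=(540,10)))
i=cv2.cvtColor(c['img'],cv2.COLOR_RGB2BGR)[170:350,250:500]
cv2.imwrite('pics/s4z.png',cv2.resize(i,None,fx=3,fy=3,interpolation=cv2.INTER_CUBIC))
E
```

```text
time: 11.5
tool_pos: [533.5, 69.0, 109.2]
tcp_rot: [3.081, -0.008, 0.121]
contact_force: [-0.1, 0.6, 0.0]
grip_width: 0.3
[(((539.8782958984375, -17.098735809326172), (57.27423858642578, 72.41932678222656), 8.015625953674316), [[506.5, 14.800000190734863], [516.5999755859375, -56.900001525878906], [573.2999877929688, -49.0], [563.2000122070312, 22.799999237060547]])]
```

View pics/s4z.png

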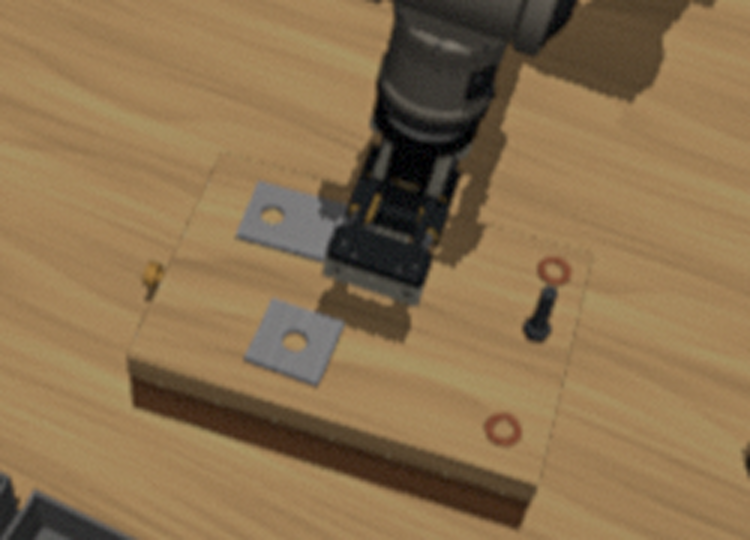

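```bash

python3 -m handwheel '{"translation":[[0.005,-0.045,0],[0.005,-0.045,0],[0.005,-0.045,0],[0.005,-0.045,0],[0.005,-0.045,0],[0.005,-0.045,0],[0.005,-0.045,0],[0,0,0]],"twist":[0,0,0,0,0,0,0,0]}'
python3 - <<'E'
from h import *
for n in ['top','scene']:
    c=cam(n)
    print(plate(c,hint=(545,-60)))
    if n=='top':
        i=cv2.cvtColor(c['img'],cv2.COLOR_RGB2BGR)[170:300,200:380]
        cv2.imwrite('pics/t5z.png',cv2.resize(i,None,fx=4.4,fy=4.4,interpolation=cv2.INTER_CUBIC))
i=cv2.cvtColor(c['img'],cv2.COLOR_RGB2BGR)[190:340,250:450]
cv2.imwrite('pics/s5z.png',cv2.resize(i,None,fx=4,fy=4,interpolation=cv2.INTER_CUBIC))
E
```

```text
time: 12.55
tool_pos: [538.9, 19.0, 109.2]
tcp_rot: [3.082, -0.008, 0.122]
contact_force: [0.9, 0.3, -0.1]
grip_width: 0.7
[(((541.0730590820312, -65.25856018066406), (59.95986557006836, 76.80599975585938), 4.554998397827148), [[508.1000061035156, -29.399999618530273], [514.2000122070312, -105.9000015258789], [574.0, -101.19999694824219], [567.9000244140625, -24.600000381469727]])]
[(((541.9003295898438, -70.45120239257812), (58.128082275390625, 65.56952667236328), 6.137104034423828), [[509.5, -41.0], [516.5, -106.19999694824219], [574.2999877929688, -99.9000015258789], [567.2999877929688, -34.70000076293945]])]
```

View pics/s5z.png

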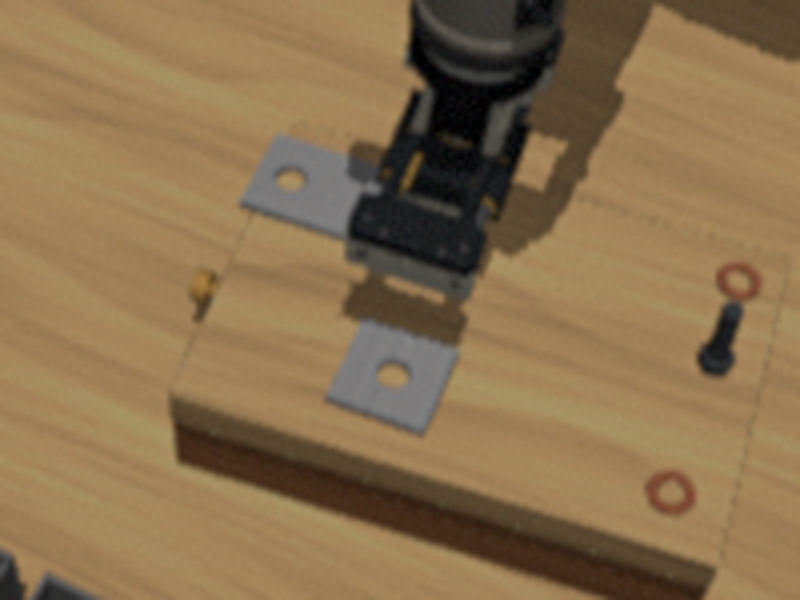

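View pics/t5z.png

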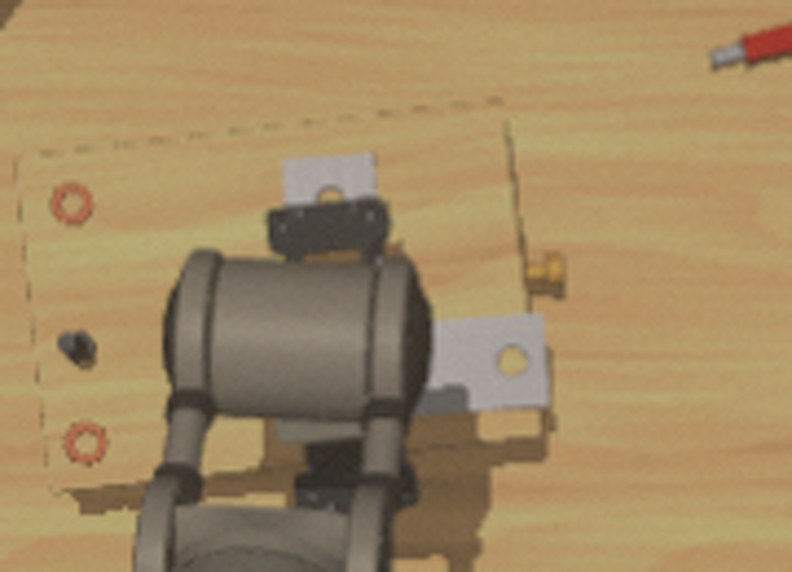

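```bash

python3 -m handwheel '{"translation":[[0.004,-0.035,0],[0.004,-0.035,0],[0.004,-0.037,0],[0,0,0],[0,0,0],[-0.005,0.05,0],[-0.01,0.08,0],[-0.01,0.08,0]],"twist":[0,0,0,0,0,0,0,0]}'
python3 -m handwheel '{"translation":[[0,0,0.1],[0,0,0.2],[0,0,0.3],[0,0,0.3],[0,0.3,0],[-0.1,0.4,0],[-0.1,0.4,0],[-0.1,0.4,0]],"twist":[0,0,0,0,0,0,0,0]}'
python3 - <<'E'
from h import *
for n in ['top','scene']:
    c=cam(n)
    print(plate(c,hint=(548,-65)),plate(c,hint=(643,37)))
    for l in ['plate_front','ledge_end','pull','lock_plate','bolt']: print(l,[(round(r['score'],2),w(c,r['position']).round(1)) for r in spot_point(n,l)[:1]])
    if n=='top':
        i=cv2.cvtColor(c['img'],cv2.COLOR_RGB2BGR)[170:300,200:380]
        cv2.imwrite('pics/t6z.png',cv2.resize(i,None,fx=4.4,fy=4.4,interpolation=cv2.INTER_CUBIC))
i=cv2.cvtColor(c['img'],cv2.COLOR_RGB2BGR)[190:340,250:450]
cv2.imwrite('pics/s6z.png',cv2.resize(i,None,fx=4,fy=4,interpolation=cv2.INTER_CUBIC))
E
```

```text
time: 13.65
tool_pos: [536.7, 35.4, 109.2]
tcp_rot: [3.082, -0.008, 0.122]
contact_force: [-0.5, -0.3, -0.0]
grip_width: 0.5
time: 14.65
tool_pos: [491.7, 263.7, 258.0]
tcp_rot: [3.081, -0.018, 0.117]
contact_force: [0.1, 0.7, -0.5]
grip_width: 0.4
[(((540.2686157226562, -65.06147766113281), (59.95504379272461, 109.31581115722656), 4.104045867919922), [[506.5, -12.699999809265137], [514.2999877929688, -121.69999694824219], [574.0999755859375, -117.4000015258789], [566.2999877929688, -8.399999618530273]])] [(((643.8164672851562, 36.98872375488281), (60.0042724609375, 58.95087432861328), 4.657320022583008), [[611.5, 63.900001525878906], [616.2999877929688, 5.199999809265137], [676.0999755859375, 10.0], [671.2999877929688, 68.80000305175781]])]
plate_front [(0.82, array([ 541.2, -118.2,   90.5]))]
ledge_end [(0.58, array([604.4, -86.1,  85.1]))]
pull [(0.5, array([ 603.3, -116.7,   34.5]))]
lock_plate [(0.9, array([542.9, -67.3,  82.9]))]
bolt [(0.7, array([ 607.6, -119.5,   33.4]))]
[(((541.746337890625, -64.68220520019531), (59.50189208984375, 109.84497833251953), 4.440251350402832), [[507.79998779296875, -12.199999809265137], [516.2999877929688, -121.69999694824219], [575.7000122070312, -117.0999984741211], [567.2000122070312, -7.599999904632568]])] [(((644.7628173828125, 37.258209228515625), (57.24717330932617, 59.44025421142578), 4.842719078063965), [[613.7000122070312, 64.5], [618.7999877929688, 5.199999809265137], [675.7999877929688, 10.100000381469727], [670.7999877929688, 69.30000305175781]])]
plate_front [(0.63, array([ 546.9, -118.7,   89.8]))]
ledge_end [(0.93, array([606.4, -87.4,  82.3]))]
pull [(0.6, array([ 606.6, -119. ,   32.9]))]
lock_plate [(0.55, array([540. , -64.3,  79.2]))]
bolt [(0.59, array([553.1, 196.9,  83.6]))]
```

View pics/s6z.png

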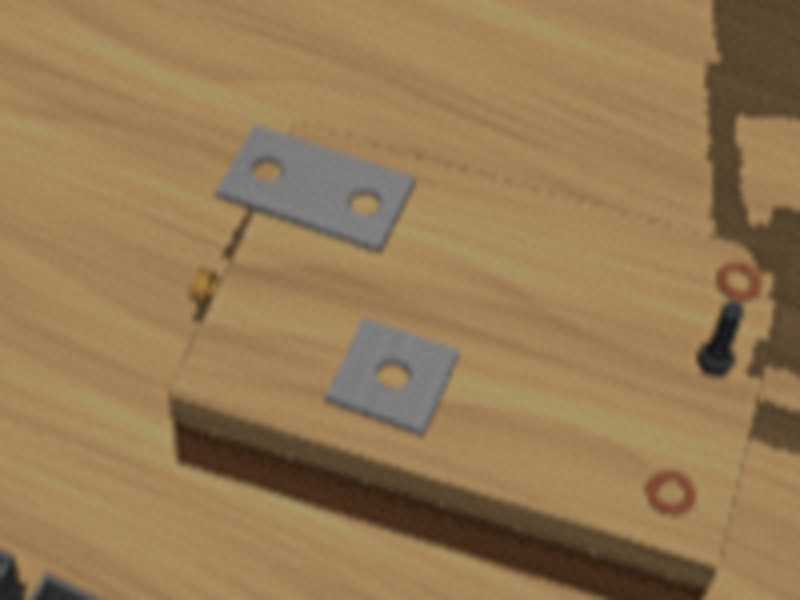

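View pics/t6z.png

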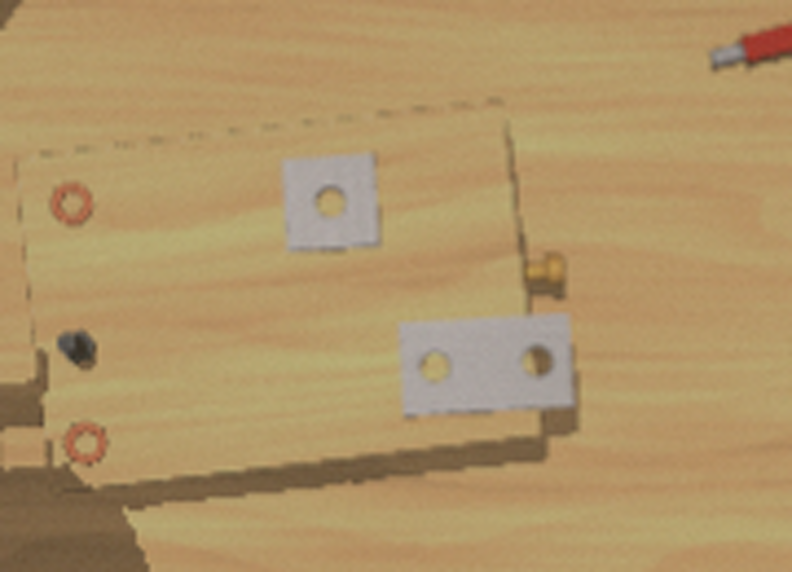

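```bash
python3 -c "
from plant import *
o=get_obs();print(o['time'],o['contact_force'],abs(o['dq']).max());print(close_job())"
```

```text
15.25 [ 0.18539986  1.10172856 -0.21697682] 0.008489349886601515
the job is handed in; nothing more can be done
None
```

I shut the drawer with the closed fingers on its knob. I then pushed the lock plate flat along the ledge from its rear end, backed the arm away clear of everything, and handed the job in at 15.25 s. No verdict was reported.

| Check | Last measurement | Required |
|---|---|---|
| Lock plate overhang | 23–25 mm (pictures 23–24, networks about 25) | 15–35 mm |
| Lock plate angle to the ledge | 2.5–3° | under 8° |
| Drawer | shut: it stopped against the push, and its front looks flush in the pictures | open less than 6 mm |
| Square plate | within 1 mm of where it started | within 12 mm |

- **Bolt and washers:** they look unmoved in the last pictures. I didn't measure them again, apart from one bolt fix about 4 mm from the first, which is within the network's error.
- **Table items:** I did not measure the thread checker, loupe or socket again. The arm made no contact near them.

**Disagreements:**
- The networks put the ledge's edge 2–4 mm further in than the corners in the pictures do.
- One low-quality "bolt" detection in the top view was really the knob.
- The knob's position after closing varied by up to 7 mm between readings.
- The tool was left tilted about 3.5° after pressing the shut drawer; this did not affect the plate push.

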